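# Clamp the housing in the soldering fixture

### The job

Clamp the little electronics housing down in its soldering fixture: push the open clamp strap round until it lies over the housing against its stop pin, and then push the cam lever on top of the clamp fully down so that the rubber foot bears on the housing. Do not touch the housing itself, do not push the lever down before the strap is over, and leave everything else on the bench where it is.

Things in the scene. Friction and masses are not known exactly. Their poses are not given: they have to be found in the camera images.
- fixture: Soldering fixture fixed to the bench: bright aluminium plate 120 (its x) x 180 (its y) x 14 mm thick. Origin: centre of the plate's underside. The housing's nest (corner locators 10 mm high) is centred at x 0, y -45 mm; the clamp's vertical swivel post at x 0, y +45 mm; a stop pin, 8 mm thick, at x +14.5, y +11 mm, its top 60 mm above the underside. The plate may be turned.
- strap: Steel clamp strap, a flat bar 20 wide, 12 mm thick, turning level about the swivel post. Origin: on the post's axis at the strap's underside, 51 mm above the fixture's underside while the lever is at 0; it sinks up to 5 mm as the lever goes down. Own x axis: along the strap to its rounded nose, 96 mm from the axis; the tail ends 14 mm behind; z up. It turns with about 2 N at 50 mm and stays put.
- strap_nose (a point): Point near the strap's nose, 90 mm from the post's axis, half-way up the 12 mm thickness; axes as the strap's. A spindle 8 mm thick passes here, its top 26 mm above this point; below it, on a stiff spring, a rubber foot 15 mm across, its sole 14 mm below this point. With the lever down the foot bears on the housing with about 8 to 9 N.
- strap_swing (a joint): Angle of the strap about the post, rad, growing counter-clockwise seen from above: 0 = fully open; 1.75 = over the housing, against the stop pin (its end of travel). At 1.75 the strap points along the fixture's -y.
- lever_pivot (a point): Pivot of the cam lever, on the post's axis, 80 mm above the fixture's underside. The lever runs from here along this point's own -x axis; its upper face is towards the point's own +z. The point turns with the lever and the strap.
- lever_tip (a point): End of the cam lever's black grip, on its centre line, 100 mm from the pivot. The grip is 18 mm wide and 12 mm thick, and takes up the last 62 mm of the lever. The lever is always in the vertical plane of the strap, on the side away from the nose, and stands up leaning away from the nose at the start.
- cam_lever (a joint): Angle of the cam lever, rad: 0 = standing 60 degrees above level, 1.0 = fully down (end of travel, 3 degrees above level). Needs about 3 to 4 N on the grip to move, and stays where it is left.
- housing: Loose electronics housing, 52 (x) x 44 (y) x 26 mm high, aluminium with a black cover, standing in the nest with 1.5 mm play all round. Origin: centre of its underside. Its top is 40 mm above the fixture's underside. Not to be touched.
- spare_housing: Bystander: a second, identical housing, on the sheet beside the fixture. Origin: centre of its underside.
- syringe: Bystander: white syringe of solder paste, lying along its x axis, about 145 mm long, 19 mm thick. Origin: underside, near the middle.
- tweezers: Bystander: steel tweezers, 120 mm long, 8 mm high, lying along x. Origin: underside, middle.
- solder_spool: Bystander: standing solder spool, 54 mm across, 40 mm high. Origin: centre of its underside.
- flux_bottle: Bystander: amber bottle, 38 mm across, 75 mm high. Origin: centre of its underside.
- tip_tin: Bystander: low round steel tin, 56 mm across, 24 mm high. Origin: centre of its underside.
- screwdriver: Bystander: screwdriver, 150 mm long, lying along x. Origin: underside, middle.

How it is judged:
By the outcome, as a careful person would: the job done as asked, in the order asked, and still so for the second after the job is handed in, with the robot touching nothing.
It also fails if it takes over 48 s, if anything falls off the work surface, if the arm or the gripper's body presses on something with over 40 N, if the wrist force passes 120 N, or if a joint passes its speed limit or range.

### The arm

A 7-joint arm with a two-finger parallel gripper is mounted at the origin on the work surface. World frame = base frame: x ahead of the robot, y to its left, z up, the work surface at z = 0. Lengths are in m, angles in rad, forces in N, time in s.
With the tool pointing down it reaches from about 0.425 to 0.925 m from the base axis. Payload 6.8 kg.
Tool frame: the origin (TCP) lies midway between the tips of the shut fingers; the grasp point (between the pads) lies 19 mm behind it; z points along the fingers, y is the direction in which the jaws open and shut (so a half turn about z gives the same grasp; the last joint's range is limited). The gripper opens to 85 mm and grips with 20 to 120 N. Pads are 22 mm wide; open, the fingers measure 114 mm over their backs; the gripper's body (76 mm by 85 mm) begins 54 mm behind the grasp point. The pads swing forward as they close: fully open they stand 13 mm farther back than shut.
Start: joints at [1.161, 0.477, 0.022, 1.555, -0.011, 1.109, -0.083], TCP at [0.201, -0.645, 0.231] pointing down, gripper open.
Joint ranges: [-2.96, 2.96], [-0.34, 2.1], [-1.41, 1.46], [0.24, 2.44], [-1.37, 4.51], [0.17, 1.92], [-2.96, 2.96]. Speed limits (rad/s): [2.39, 2.39, 3.14, 3.14, 3.14, 3.14, 3.14].

### API

Orientations are given as a unit quaternion [w, x, y, z].
In Python, from station import readout, eyes, ticket gives the robot as it stands. The module is installed in compiled form; this text tells all that it offers.
- The arm moves only by the shell command python3 -m crank 'ROWS' [FORCE]. ROWS is JSON, a list of rows, each an object of numbers: "jaw": the opening in per cent of the stroke, from 0 (shut) to 100 (fully open); "x", "y", "z": the shift along the tool's x, y, z in mm; "ax", "ay", "az": the turn, a rotation vector about the tool's x, y, z in degrees. In form: [{"jaw": .., "x": .., "y": .., "z": .., "ax": .., "ay": .., "az": ..}, ...]. A call has 1 to 12 rows; each row shifts and turns the commanded pose from where the row before left it, along the tool's axes as they then stand; what a row does not reach is not made up. A row lasts 1/8 s, in which the tool goes at most 62.5 mm and 10.7 degrees, less where a joint would pass 70% of its speed; a pose out of reach is approached as far as the arm can. A call with a gripper value outside its range is refused whole. The fingers move at their own pace and stop on an object; FORCE is the grip in N (left out, the last holds). Time passes only in rows, so rows that do not move let the fingers close. It gives the time, the measured TCP pose, the force and the opening at its end, in the units of the state.
- readout.get_obs(): the state, without advancing time (a new reading comes with each control period).
- eyes.read_camera(name): name is "scene" or "top" or "wrist"; returns (picture, depth): 400x640x3 uint8, red, green, blue; 400x640 float32, m along the optical axis (not along the pixel's ray), 0 where there is no reading.
- eyes.calibration(name): a dict with "fx", "fy", "cx", "cy" (pixels), "R" (3x3) and "t" (3): a world point X has camera coordinates R X + t. Camera axes: x right, y down, z forward; pixel columns grow to the right and rows downward; lengths in m; the calibration is good to about 2 mm. A picture is of the moment at which its call begins: read the wrist's pose just before it. calibration takes no time and is no camera call; for the wrist camera it gives the pose at the moment of the call.
- ticket.hand_in(): hands the job in, once; it reports no verdict.
The state is a dict: "t": time; "q": joint angles; "joint_vel": joint speeds; "joint_torque": joint torques, N m; "eef_pos": TCP position; "tool_rot": TCP orientation; "contact_force": force on the tool from outside, world axes, zero at the start; "torque": the same for the moment, N m; "gripper_width": opening from 0.0 (shut) to 1.0 (fully open).
Only numpy, scipy, OpenCV 4.12 (cv2) and the standard library are available. Lean on these libraries where they do the work, as an engineer would, in place of code of your own. Each camera call takes 0.05 s, during which the arm holds its last target. There are 200 camera calls.

## Working session

There is one attempt and no reset: what is moved stays moved. The work goes in short steps, Python scripts to look and compute and a shell command to move; the robot and the scene stay as the last step left them, time stands still between calls to the robot, and variables do not carry over. Pictures are saved under pics/ and viewed, about 8 in all and at most 12, crops included, and the job is handed in when it is done.

```bash
mkdir -p pics
cat > h.py <<'E'
import numpy as np, cv2
from station import readout, eyes, ticket
def snap(n,f):
    c=eyes.calibration(n); p,d=eyes.read_camera(n)
    cv2.imwrite(f'pics/{f}.png',p[:,:,::-1]); np.savez(f'pics/{f}.npz',p=p,d=d,**{k:np.array(v) for k,v in c.items()})
    return p,d,c
def load(f):
    z=np.load(f'pics/{f}.npz'); return z['p'],z['d'],z
def cloud(d,c):
    v,u=np.mgrid[:d.shape[0],:d.shape[1]]
    P=np.stack([(u-c['cx'])/c['fx']*d,(v-c['cy'])/c['fy']*d,d],-1)
    return (P-np.array(c['t']))@np.array(c['R'])
E
python3 - <<'E'
from h import *
for n in('top','scene'):
    p,d,c=snap(n,n+'0'); print(n,c)
print(readout.get_obs())
E
```

```text
top {'fx': 362.5014202008198, 'fy': 362.5014202008198, 'cx': 320.5089594653872, 'cy': 192.77338786600814, 'R': array([[-0.00629175, -0.99997827,  0.00196956],
       [-0.98714467,  0.00589641, -0.15972045],
       [ 0.15970537, -0.00294916, -0.98716032]]), 't': array([-0.05738735,  0.55768594,  0.776171  ])}
scene {'fx': 479.4865770261114, 'fy': 479.4865770261114, 'cx': 323.00557804394845, 'cy': 203.00965098192194, 'R': array([[ 0.56392686,  0.82577819,  0.00876819],
       [ 0.54992382, -0.36758159, -0.74997838],
       [-0.61609276,  0.42775479, -0.66140423]]), 't': array([-0.26666778, -0.20955638,  1.37748609])}
{'t': 0.1, 'q': array([ 1.16089885,  0.47773865,  0.02234737,  1.55633545, -0.01150742,
        1.10928903, -0.08311583]), 'joint_vel': array([-0.00020095, -0.00261068,  0.0002528 , -0.00154316, -0.00085337,
        0.0015455 ,  0.00071789]), 'joint_torque': array([ 4.60111347e-03, -5.97765970e+01,  1.61358599e+00, -2.81954455e+01,
        1.28167245e-02,  5.05425705e-03,  8.95943288e-06]), 'eef_pos': array([ 0.20046882, -0.64399573,  0.23041603]), 'tool_rot': array([-8.01146262e-04,  9.88636274e-01,  1.50325123e-01, -1.80160759e-04]), 'contact_force': array([0.28474868, 0.81197322, 0.29241666]), 'torque': array([ 0.01670852, -0.03248774,  0.08214253]), 'gripper_width': 1.0009820982522415}
```

View pics/top0.png

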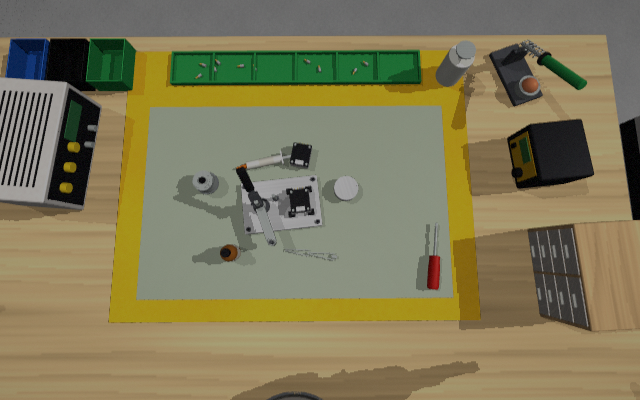

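View pics/scene0.png

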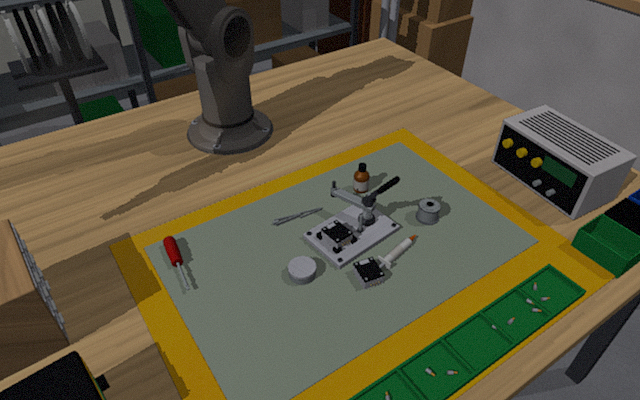

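The top view shows the plate at about (283,203). The post is at (258,203), the strap nose at (270,242) pointing toward the robot, and the lever grip tip at about (240,168). The housing is at (300,201).

Run:
```python
from h import *
p,d,c=load('top0'); W=cloud(d,c)
roi=np.zeros(d.shape,bool); roi[155:255,190:365]=1
hsv=cv2.cvtColor(p,cv2.COLOR_RGB2HSV)
print('sheet z',np.median(W[270:290,200:400,2]))
Z=W[...,2]
m=roi&(Z>.008)&(Z<.022); m[:,:238]=0;m[:,325:]=0;m[:170]=0;m[:,:]&=True
mm=cv2.morphologyEx(m.astype(np.uint8),cv2.MORPH_OPEN,np.ones((3,3)))
n,l,s,_=cv2.connectedComponentsWithStats(mm); k=1+np.argmax(s[1:,4]); print(s[k])
XY=W[l==k][:,:2].astype(np.float32)*1000
r=cv2.minAreaRect(XY); print('plate',r, cv2.boxPoints(r).tolist())
# strap 
ms=roi&(Z>.046)&(Z<.07); ms[:,:235]=0
ms[:, 283:]=0
for lo in(50,57,62,70,85,100,120,140,155):
    q=W[roi&(Z>lo/1e3)&(Z<=(lo+8)/1e3)]*1000
    q=q[(q[:,1]>-200)]
    if len(q): print(lo,len(q),q.min(0).round(),q.max(0).round(),q.mean(0).round())
for name,(a,b,e,f) in dict(flux=(240,265,215,242),spool=(170,195,188,218),syr=(148,172,240,290),spare=(140,170,288,315),tin=(175,203,330,362),tweez=(243,264,280,342)).items():
    q=W[a:b,e:f].reshape(-1,3); q=q[q[:,2]>.006]*1000
    print(name,q.min(0).round(),q.max(0).round())
```

```text
sheet z 0.005092733071751639
[ 255  175   66   56 1965]
plate ((538.6328735351562, 15.34967041015625), (119.95817565917969, 146.5059051513672), 6.316192626953125) [[470.9588928222656, 81.55936431884766], [487.0768127441406, -64.05724334716797], [606.306884765625, -50.860023498535156], [590.18896484375, 94.75658416748047]]
50 65 [422.  39.  50.] [551. 160.  58.] [442. 127.  54.]
57 69 [422.  39.  57.] [552. 152.  65.] [469.  93.  61.]
62 352 [424.  38.  62.] [552. 140.  70.] [486.  61.  67.]
70 41 [422.  37.  70.] [542. 149.  78.] [476.  73.  73.]
85 49 [444.  41.  85.] [547.  88.  93.] [512.  68.  89.]
100 42 [534.  70. 100.] [554.  91. 108.] [541.  79. 104.]
120 25 [549.  77. 120.] [565.  94. 127.] [554.  84. 124.]
140 34 [563.  82. 140.] [578.  98. 148.] [568.  88. 144.]
155 43 [572.  86. 155.] [593. 103. 163.] [579.  93. 160.]
flux [399. -58.   6.] [454. 184. 855.]
spool [426. -58.   6.] [621. 256. 855.]
syr [426. -58.   6.] [675. 133. 855.]
spare [426. -58.   6.] [694.  17. 855.]
tin [ 426. -158.    6.] [606. -58. 855.]
tweez [ 400. -108.    6.] [446.  34. 855.]
```

Run:
```python
from h import *
a=cv2.imread('pics/top0.png')[140:270,180:370]; b=cv2.imread('pics/scene0.png')[150:290,260:450]
a=cv2.resize(a,(800,547)); cv2.imwrite('pics/c1.png',a)
cv2.imwrite('pics/c2.png',cv2.resize(b,(800,589)))
```

```text
(no output)
```

View pics/c1.png

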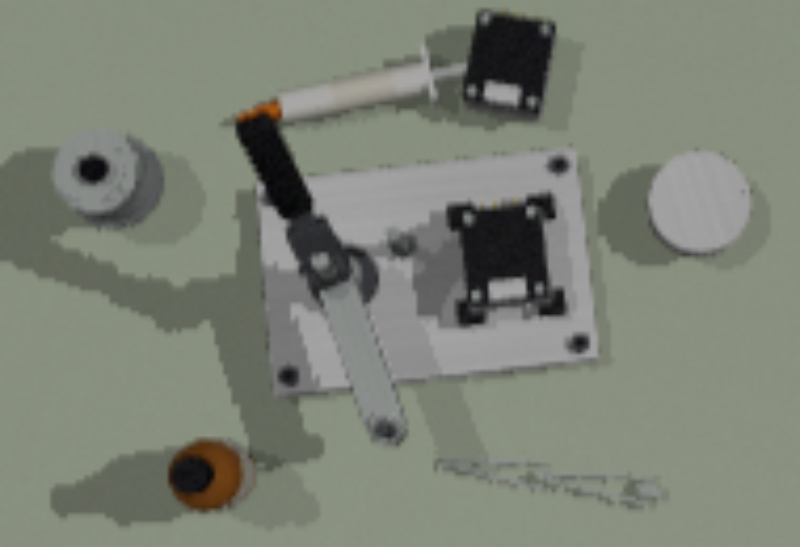

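```bash
cat >> h.py <<'E'
def ray(c,u,v,z):
    R=np.array(c['R']);t=np.array(c['t']); o=-R.T@t
    r=R.T@np.array([(u-c['cx'])/c['fx'],(v-c['cy'])/c['fy'],1]); return (o+r*(z-o[2])/r[2])*1000
E
python3 - <<'E'
from h import *
p,d,c=load('top0'); W=cloud(d,c)*1000
f=lambda x,y,z: ray(c,180+x/4.21,140+y/4.208,z)[:2].round(1)
Z=W[...,2]
print('sheet z near', np.median(Z[215:240,330:360]),'plate z',np.median(Z[219:226,300:315]), np.median(Z[185:190,275:290]))
zp=.014+.003
for n,q in dict(TR=(575,149),BR=(598,354),BL=(275,395),sTR=(558,163),sBR=(578,343),sBL=(288,375)).items(): print(n,f(*q,zp))
print('post hub',f(325,263,.085),'noseSpindle',f(386,429,.09),'pin',f(402,243,.063))
print('hous', [f(*q,.043) for q in((462,213),(545,208),(552,300),(470,308))])
print('tip',f(255,122,.168), 'flux',f(190,475,.078),'spoolc',f(93,168,.043))
print('tweez',f(437,465,.01),f(665,492,.01),'syr tip',f(225,122,.01))
s=W[190:248,235:300].reshape(-1,3); s=s[(s[:,2]>60)&(s[:,2]<72)&(s[:,0]<520)]
m=s.mean(0);_,_,V=np.linalg.svd(s-m,full_matrices=False);print('strap',m,V[0],np.median(s[:,2]),len(s))
E
```

```text
sheet z near 5.2727241226988655 plate z 19.265435627035714 19.863958584586594
TR [603.4 -51.9]
BR [488.4 -64. ]
BL [467.1 112.6]
sTR [595.5 -42.3]
sBR [494.5 -53. ]
sBL [478.  105.8]
post hub [530.5  75.1] noseSpindle [446.4  42.1] pin [543.9  38.8]
hous [array([563. ,   9.1]), array([565.5, -35.7]), array([515.5, -39.4]), array([511.5,   4.4])]
tip [585.1  94.4] flux [424.4 141.8] spoolc [588.9 209.2]
tweez [428.8  24.5] [ 413.5 -100. ] syr tip [621.7 146.5]
strap [483.69394258  58.5185918   67.33705905] [-0.93367173 -0.35811929  0.00277205] 67.38879105196558 330
```

```bash
python3 -m crank '[{"jaw":0,"x":57,"y":18},{"jaw":0,"x":57,"y":18}]' 30; python3 -m crank '[{"jaw":0,"x":29,"y":-54},{"jaw":0,"x":29,"y":-54},{"jaw":0,"x":29,"y":-54},{"jaw":0,"x":29,"y":-54},{"jaw":0,"x":29,"y":-54},{"jaw":0,"x":29,"y":-54},{"jaw":0,"x":29,"y":-54},{"jaw":0,"x":29,"y":-54},{"jaw":0,"x":29,"y":-54},{"jaw":0,"x":29,"y":-54},{"jaw":0,"x":29,"y":-54,"az":-3.7},{"jaw":0}]'
python3 - <<'E'
from h import *
o=readout.get_obs(); P=o['eef_pos']*1000
from scipy.spatial.transform import Rotation as Ro
w=o['tool_rot']; R=Ro.from_quat([w[1],w[2],w[3],w[0]]).as_matrix(); print(P,R.round(3),o['contact_force'],o['gripper_width'])
print('to start in tool', R.T@(np.array([463.5,81.6,P[2]])-P))
p,d,c=snap('wrist','w0'); print(c['fx'],-np.array(c['R']).T@c['t'])
E
```

```text
[ 200.46882451 -643.99572701  230.41603068] [[ 0.955  0.297 -0.001]
 [ 0.297 -0.955  0.002]
 [-0.    -0.002 -1.   ]] [0.28474868 0.81197322 0.29241666] 1.0009820982522415
to start in tool [ 466.8151295  -614.61962619    0.95304904]
325.52983434595825 [ 0.27214645 -0.6230552   0.37143652]schema error: expected keys jaw, x, y, z, ax, ay, az
schema error: expected keys jaw, x, y, z, ax, ay, az
```

View pics/w0.png

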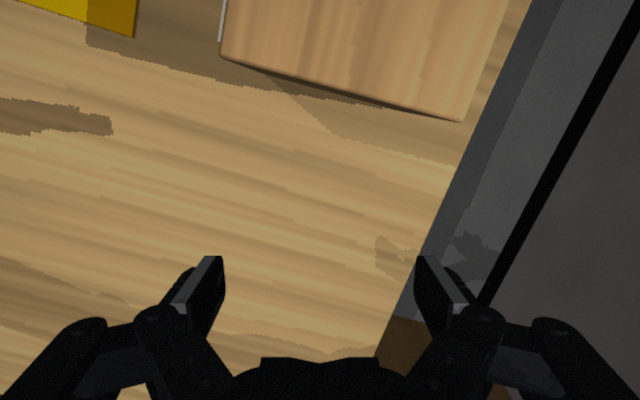

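The wrist view shows only empty bench; both moves were refused because every row needs all the keys. I'll write the rows in full.

```bash
python3 -m crank '[{"jaw":0,"x":57,"y":18,"z":0,"ax":0,"ay":0,"az":0},{"jaw":0,"x":57,"y":18,"z":0,"ax":0,"ay":0,"az":0}]' 30; python3 -m crank '[{"jaw":0,"x":29,"y":-54,"z":0,"ax":0,"ay":0,"az":0},{"jaw":0,"x":29,"y":-54,"z":0,"ax":0,"ay":0,"az":0},{"jaw":0,"x":29,"y":-54,"z":0,"ax":0,"ay":0,"az":0},{"jaw":0,"x":29,"y":-54,"z":0,"ax":0,"ay":0,"az":0},{"jaw":0,"x":29,"y":-54,"z":0,"ax":0,"ay":0,"az":0},{"jaw":0,"x":29,"y":-54,"z":0,"ax":0,"ay":0,"az":0},{"jaw":0,"x":29,"y":-54,"z":0,"ax":0,"ay":0,"az":0},{"jaw":0,"x":29,"y":-54,"z":0,"ax":0,"ay":0,"az":0},{"jaw":0,"x":29,"y":-54,"z":0,"ax":0,"ay":0,"az":0},{"jaw":0,"x":29,"y":-54,"z":0,"ax":0,"ay":0,"az":0},{"jaw":0,"x":29,"y":-54,"z":0,"ax":0,"ay":0,"az":0},{"jaw":0,"x":29,"y":-54,"z":0,"ax":0,"ay":0,"az":0}]'
python3 -m crank '[{"jaw":0,"x":0,"y":0,"z":0,"ax":0,"ay":0,"az":-10.4},{"jaw":0,"x":0,"y":0,"z":0,"ax":0,"ay":0,"az":-10.4},{"jaw":0,"x":0,"y":0,"z":0,"ax":0,"ay":0,"az":-10.4},{"jaw":0,"x":0,"y":0,"z":0,"ax":0,"ay":0,"az":-10.4},{"jaw":0,"x":0,"y":0,"z":0,"ax":0,"ay":0,"az":-10.4},{"jaw":0,"x":0,"y":0,"z":0,"ax":0,"ay":0,"az":-10.4},{"jaw":0,"x":0,"y":0,"z":0,"ax":0,"ay":0,"az":-10.4},{"jaw":0,"x":0,"y":0,"z":0,"ax":0,"ay":0,"az":-10.4},{"jaw":0,"x":0,"y":0,"z":0,"ax":0,"ay":0,"az":-10.4},{"jaw":0,"x":0,"y":0,"z":0,"ax":0,"ay":0,"az":0}]'
cat > st.py <<'E'
from h import *
import sys
from scipy.spatial.transform import Rotation as Ro
post=np.array([530.2,75.1])
def st(T=None):
    o=readout.get_obs(); P=o['eef_pos']*1000; w=o['tool_rot']; R=Ro.from_quat([w[1],w[2],w[3],w[0]]).as_matrix()
    print(o['t'],P.round(1),'head',np.degrees(np.arctan2(R[1,0],R[0,0])).round(1),'F',o['contact_force'].round(1),'w',round(o['gripper_width'],3),'q7',o['q'][6].round(2))
    print('zaxis',R[:,2].round(3),'post in tool',(R.T@(np.array([*post,P[2]])-P)).round(1))
    if T is not None: print('to target',(R.T@(np.array(T)-P)).round(1))
    return P,R
if __name__=='__main__': st([float(a) for a in sys.argv[1:]] if len(sys.argv)>3 else None)
E
python3 st.py 463.5 81.6 59
```

```text
t: 0.4
eef_pos: [0.3205, -0.6453, 0.2312]
tool_rot: [-0.0, 0.989, 0.149, -0.0]
contact_force: [1.1, -0.5, 0.1]
gripper_width: 0.604
t: 1.9
eef_pos: [0.4599, 0.0789, 0.2315]
tool_rot: [0.0, 0.989, 0.15, 0.0]
contact_force: [1.3, 0.3, 0.4]
gripper_width: -0.001
t: 3.15
eef_pos: [0.4597, 0.077, 0.2311]
tool_rot: [-0.0, 0.568, 0.823, -0.0]
contact_force: [0.4, -0.5, 0.2]
gripper_width: -0.003
3.15 [459.7  77.  231.1] head 110.8 F [ 0.4 -0.5  0.2] w -0.003 q7 -0.07
zaxis [-0. -0. -1.] post in tool [-26.8  65.3  -0. ]
to target [  2.9   5.3 172.1]
```

```bash
python3 -m crank '[{"jaw":0,"x":5,"y":5,"z":0,"ax":0,"ay":0,"az":0},{"jaw":0,"x":0,"y":0,"z":45,"ax":0,"ay":0,"az":0},{"jaw":0,"x":0,"y":0,"z":45,"ax":0,"ay":0,"az":0},{"jaw":0,"x":0,"y":0,"z":40,"ax":0,"ay":0,"az":0},{"jaw":0,"x":0,"y":0,"z":0,"ax":0,"ay":0,"az":0}]'
python3 st.py 463.5 81.6 59
python3 - <<'E'
from h import *
snap('wrist','w1')
E
```

```text
t: 3.78
eef_pos: [0.4607, 0.0836, 0.0992]
tool_rot: [-0.002, 0.568, 0.823, -0.002]
contact_force: [-0.2, 0.6, 1.3]
gripper_width: 0.001
3.775 [460.7  83.6  99.2] head 110.8 F [-0.2  0.6  1.3] w 0.001 q7 -0.26
zaxis [-0.006 -0.001 -1.   ] post in tool [-32.7  61.9  -0.4]
to target [-3.   2.1 40.1]
```

View pics/w1.png

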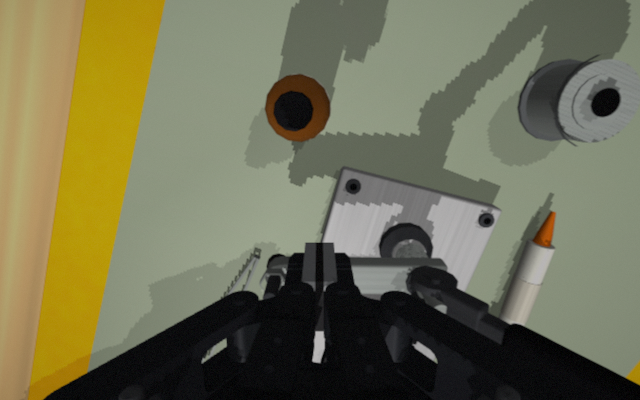

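The wrist view shows the shut fingers at (318,265) beside the strap, with the hub at (410,245). The gripper knuckles reach sideways toward the lever, so I'll push farther out, at about 75 mm from the axis.

```bash
python3 -m crank '[{"jaw":0,"x":0,"y":-13,"z":0,"ax":0,"ay":0,"az":0},{"jaw":0,"x":0,"y":0,"z":20,"ax":0,"ay":0,"az":0},{"jaw":0,"x":0,"y":0,"z":20,"ax":0,"ay":0,"az":0},{"jaw":0,"x":-5,"y":0,"z":0,"ax":0,"ay":0,"az":0},{"jaw":0,"x":-5,"y":0,"z":0,"ax":0,"ay":0,"az":0}]'
python3 st.py
python3 -m crank '[{"jaw":0,"x":-6.6,"y":-1.5,"z":0,"ax":0,"ay":0,"az":-5},{"jaw":0,"x":-6.6,"y":-1.5,"z":0,"ax":0,"ay":0,"az":-5},{"jaw":0,"x":-6.6,"y":-1.5,"z":0,"ax":0,"ay":0,"az":-5},{"jaw":0,"x":0,"y":0,"z":0,"ax":0,"ay":0,"az":0}]'
python3 st.py
python3 - <<'E'
from h import *
snap('top','t1');snap('scene','s1')
a=cv2.imread('pics/t1.png')[140:270,180:370]; b=cv2.imread('pics/s1.png')[140:280,270:450]
cv2.imwrite('pics/m1.png',np.hstack([cv2.resize(a,(400,274)),cv2.resize(b,(400,311))[:274]]))
E
```

```text
t: 4.45
eef_pos: [0.4547, 0.0694, 0.0627]
tool_rot: [0.001, 0.567, 0.823, 0.0]
contact_force: [-1.1, 0.8, 0.0]
gripper_width: -0.004
4.45 [454.7  69.4  62.7] head 110.9 F [-1.1  0.8  0. ] w -0.004 q7 -0.29
zaxis [ 0.002 -0.    -1.   ] post in tool [-21.5  72.6   0.1]
t: 4.95
eef_pos: [0.4596, 0.0492, 0.0623]
tool_rot: [0.001, 0.456, 0.89, 0.0]
contact_force: [-0.1, -0.4, -0.3]
gripper_width: 0.003
4.95 [459.6  49.2  62.3] head 125.7 F [-0.1 -0.4 -0.3] w 0.003 q7 -0.03
zaxis [ 0.002  0.    -1.   ] post in tool [-20.2  72.4   0.1]
```

View pics/m1.png

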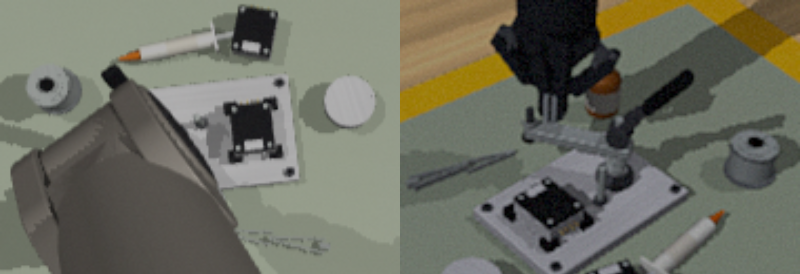

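```bash
python3 -m crank '[{"jaw":0,"x":2,"y":0,"z":3,"ax":0,"ay":0,"az":0},{"jaw":0,"x":-8.6,"y":-1.5,"z":0,"ax":0,"ay":0,"az":-5},{"jaw":0,"x":-6.6,"y":-1.5,"z":0,"ax":0,"ay":0,"az":-5},{"jaw":0,"x":-6.6,"y":-1.5,"z":0,"ax":0,"ay":0,"az":-5},{"jaw":0,"x":-6.6,"y":-1.5,"z":0,"ax":0,"ay":0,"az":-5},{"jaw":0,"x":-6.6,"y":-1.5,"z":0,"ax":0,"ay":0,"az":-5},{"jaw":0,"x":-6.6,"y":-1.5,"z":0,"ax":0,"ay":0,"az":-5},{"jaw":0,"x":-6.6,"y":-1.5,"z":0,"ax":0,"ay":0,"az":-5},{"jaw":0,"x":0,"y":0,"z":0,"ax":0,"ay":0,"az":0}]'
python3 st.py
python3 - <<'E'
from h import *
p,d,c=snap('scene','s2'); 
cv2.imwrite('pics/m2.png',cv2.resize(cv2.imread('pics/s2.png')[140:280,270:450],(720,560)))
E
```

```text
t: 6.18
eef_pos: [0.4876, 0.0133, 0.0581]
tool_rot: [-0.0, 0.167, 0.986, 0.0]
contact_force: [-0.5, 0.3, -0.2]
gripper_width: -0.003
6.175 [487.6  13.3  58.1] head 160.8 F [-0.5  0.3 -0.2] w -0.003 q7 0.57
zaxis [-0.  0. -1.] post in tool [-20.   72.4   0. ]
```

View pics/m2.png

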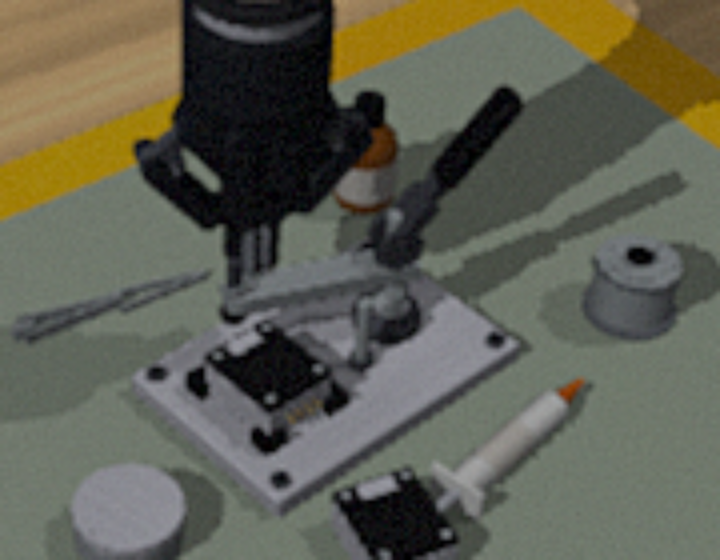

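The strap is following the fingers. It is now close to the housing, and the finger is behind it at (250,250). About 26° remain.

```bash
python3 -m crank '[{"jaw":0,"x":-6.6,"y":-1.5,"z":0,"ax":0,"ay":0,"az":-5},{"jaw":0,"x":-6.6,"y":-1.5,"z":0,"ax":0,"ay":0,"az":-5},{"jaw":0,"x":-6.6,"y":-1.5,"z":0,"ax":0,"ay":0,"az":-5},{"jaw":0,"x":-6.6,"y":-1.5,"z":0,"ax":0,"ay":0,"az":-5},{"jaw":0,"x":-5,"y":-1.5,"z":0,"ax":0,"ay":0,"az":-5},{"jaw":0,"x":0,"y":0,"z":0,"ax":0,"ay":0,"az":0}]'
python3 st.py;python3 -m crank '[{"jaw":0,"x":-2,"y":0,"z":0,"ax":0,"ay":0,"az":0},{"jaw":0,"x":0,"y":0,"z":0,"ax":0,"ay":0,"az":0}]'; python3 st.py
```

```text
t: 6.98
eef_pos: [0.5169, 0.0009, 0.0581]
tool_rot: [-0.0, -0.05, 0.999, 0.0]
contact_force: [-0.3, 0.7, -0.2]
gripper_width: 0.0
6.975 [516.9   0.9  58.1] head -174.2 F [-0.3  0.7 -0.2] w 0.0 q7 0.99
zaxis [-0.  0. -1.] post in tool [-20.7  72.5   0. ]
t: 7.22
eef_pos: [0.5178, 0.0008, 0.058]
tool_rot: [-0.001, -0.051, 0.999, -0.0]
contact_force: [-4.1, -0.6, 1.2]
gripper_width: 0.002
7.225 [517.8   0.8  58. ] head -174.2 F [-4.1 -0.6  1.2] w 0.002 q7 0.99
zaxis [-0.002 -0.001 -1.   ] post in tool [-19.9  72.7  -0.1]
```

```bash
python3 -m crank '[{"jaw":0,"x":-1.5,"y":0,"z":0,"ax":0,"ay":0,"az":0},{"jaw":0,"x":0,"y":0,"z":0,"ax":0,"ay":0,"az":0}]'; python3 -m crank '[{"jaw":0,"x":-1.5,"y":0,"z":0,"ax":0,"ay":0,"az":0},{"jaw":0,"x":0,"y":0,"z":0,"ax":0,"ay":0,"az":0},{"jaw":0,"x":0,"y":0,"z":0,"ax":0,"ay":0,"az":0}]'; python3 st.py
```

```text
t: 7.48
eef_pos: [0.5183, 0.0008, 0.0578]
tool_rot: [-0.002, -0.051, 0.999, -0.001]
contact_force: [-7.8, -0.5, 3.5]
gripper_width: 0.001
t: 7.85
eef_pos: [0.5186, 0.0007, 0.0575]
tool_rot: [-0.003, -0.051, 0.999, -0.001]
contact_force: [-10.6, -0.2, 6.1]
gripper_width: -0.001
7.85 [518.6   0.7  57.5] head -174.1 F [-10.6  -0.2   6.1] w -0.001 q7 0.99
zaxis [-0.006 -0.002 -1.   ] post in tool [-19.1  72.8  -0.2]
```

The strap is stopped by the pin: the force climbed to 10 N with almost no motion. I'll back off, rise, and move above the post, ready for the lever.

```bash
python3 -m crank '[{"jaw":0,"x":6,"y":0,"z":0,"ax":0,"ay":0,"az":0},{"jaw":0,"x":20,"y":0,"z":0,"ax":0,"ay":0,"az":0},{"jaw":0,"x":0,"y":0,"z":-58,"ax":0,"ay":0,"az":0},{"jaw":0,"x":0,"y":0,"z":-58,"ax":0,"ay":0,"az":0},{"jaw":0,"x":0,"y":0,"z":-55,"ax":0,"ay":0,"az":0},{"jaw":0,"x":0,"y":0,"z":0,"ax":0,"ay":0,"az":0}]'; python3 st.py;  python3 - <<'E'
from h import *
p,d,c=snap('scene','s3'); snap('wrist','w3'); W=cloud(d,c)*1000
a=cv2.imread('pics/s3.png')[160:280,290:450]; b=cv2.imread('pics/w3.png')
cv2.imwrite('pics/m3.png',np.vstack([cv2.resize(a,(480,360)),cv2.resize(b,(480,240))]))
# lever: dark points well above the plate outward of post
post=np.array([530.2,75.1]);e=np.array([-.113,.9936]);n=np.array([e[1],-e[0]])
q=W[160:280,290:450].reshape(-1,3); s=(q[:,:2]-post)@e; l=(q[:,:2]-post)@n
for lo in range(80,180,10):
    k=(q[:,2]>lo)&(q[:,2]<lo+10)&(s>-20)&(s<80)&(abs(l)<40)
    if k.sum(): print(lo,k.sum(),'s',s[k].min().round(),s[k].max().round(),'lat',np.median(l[k]).round(1))
k=(q[:,2]>58)&(q[:,2]<75)&(s<-25)&(s>-80)&(abs(l)<40); print('strap lat near/far',[(np.median(l[k&(s>a)&(s<a+15)]).round(1)) for a in(-80,-65,-50,-40)])
E
```

```text
t: 8.6
eef_pos: [0.4997, -0.0008, 0.2339]
tool_rot: [0.005, -0.051, 0.999, -0.001]
contact_force: [-0.2, 0.4, -0.6]
gripper_width: -0.002
8.6 [499.7  -0.8 233.9] head -174.2 F [-0.2  0.4 -0.6] w -0.002 q7 1.23
zaxis [ 0.01  -0.001 -1.   ] post in tool [-38.   72.4   0.2]
80 56 s -11.0 15.0 lat 8.6
90 71 s -6.0 17.0 lat 4.1
100 62 s 6.0 24.0 lat 5.3
110 40 s 10.0 29.0 lat 3.9
120 49 s 21.0 38.0 lat 5.1
130 46 s 25.0 44.0 lat 6.3
140 54 s 33.0 53.0 lat 5.9
150 51 s 40.0 59.0 lat 4.9
160 26 s 49.0 66.0 lat 6.3
strap lat near/far [np.float64(8.0), np.float64(4.3), np.float64(6.7), np.float64(8.4)]
```

View pics/m3.png

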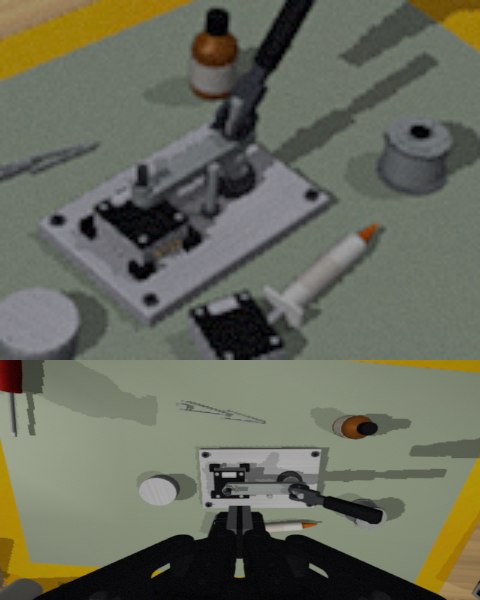

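The strap lies over the housing, with the spindle at (143,175) in the upper half of the picture. The lever is still up, pointing away. Now over to the lever.

```bash
python3 -m crank '[{"jaw":0,"x":-19,"y":41,"z":0,"ax":0,"ay":0,"az":0},{"jaw":0,"x":-19,"y":41,"z":0,"ax":0,"ay":0,"az":-0.6},{"jaw":0,"x":0,"y":0,"z":38,"ax":0,"ay":0,"az":0},{"jaw":0,"x":0,"y":0,"z":38,"ax":0,"ay":0,"az":0},{"jaw":0,"x":0,"y":0,"z":0,"ax":0,"ay":0,"az":0},{"jaw":0,"x":0,"y":0,"z":0,"ax":0,"ay":0,"az":0}]'; python3 st.py
```

```text
t: 9.45
eef_pos: [0.5259, 0.0843, 0.1537]
tool_rot: [0.0, -0.057, 0.998, 0.0]
contact_force: [1.1, 0.1, -0.3]
gripper_width: -0.001
9.45 [525.9  84.3 153.7] head -173.5 F [ 1.1  0.1 -0.3] w -0.001 q7 0.96
zaxis [ 0.     0.001 -1.   ] post in tool [-3.3 -9.6 -0. ]
```

```bash
python3 -m crank '[{"jaw":0,"x":-3.3,"y":4,"z":0,"ax":0,"ay":0,"az":0},{"jaw":0,"x":0,"y":5,"z":0,"ax":0,"ay":0,"az":0},{"jaw":0,"x":0,"y":5.9,"z":3.8,"ax":0,"ay":0,"az":0},{"jaw":0,"x":0,"y":5.9,"z":3.8,"ax":0,"ay":0,"az":0},{"jaw":0,"x":0,"y":5.9,"z":3.8,"ax":0,"ay":0,"az":0},{"jaw":0,"x":0,"y":0,"z":0,"ax":0,"ay":0,"az":0}]'; python3 st.py;python3 -m crank '[{"jaw":0,"x":0,"y":4.6,"z":5.2,"ax":0,"ay":0,"az":0},{"jaw":0,"x":0,"y":4.6,"z":5.2,"ax":0,"ay":0,"az":0},{"jaw":0,"x":0,"y":4.6,"z":5.2,"ax":0,"ay":0,"az":0},{"jaw":0,"x":0,"y":0,"z":0,"ax":0,"ay":0,"az":0}]'; python3 st.py
```

```text
t: 10.2
eef_pos: [0.5257, 0.1113, 0.1416]
tool_rot: [-0.0, -0.057, 0.998, 0.0]
contact_force: [0.6, -0.6, -0.2]
gripper_width: 0.0
10.2 [525.7 111.3 141.6] head -173.5 F [ 0.6 -0.6 -0.2] w 0.0 q7 0.89
zaxis [-0.  0. -1.] post in tool [ -0.4 -36.4  -0. ]
t: 10.7
eef_pos: [0.5239, 0.1249, 0.1257]
tool_rot: [-0.0, -0.057, 0.998, 0.0]
contact_force: [-0.1, -0.0, 0.4]
gripper_width: 0.001
10.7 [523.9 124.9 125.7] head -173.5 F [-0.1 -0.   0.4] w 0.001 q7 0.85
zaxis [-0.001  0.    -1.   ] post in tool [ -0.6 -50.2  -0. ]
```

Run:
```python
from h import *
snap('scene','s4')
cv2.imwrite('pics/m4.png',cv2.resize(cv2.imread('pics/s4.png')[140:270,290:450],(640,520)))
```

```text
(no output)
```

View pics/m4.png

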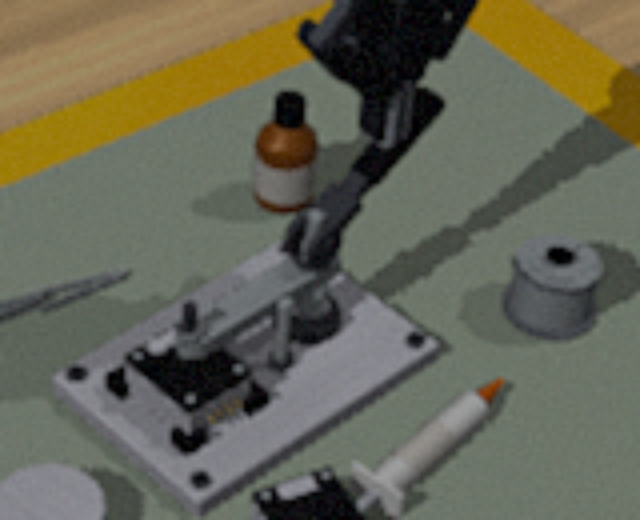

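The lever grip (400,110) is going down under the fingertips and the strap has stayed put. I'll continue along the arc.

```bash
python3 -m crank '[{"jaw":0,"x":0,"y":3.1,"z":6.2,"ax":0,"ay":0,"az":0},{"jaw":0,"x":0,"y":3.1,"z":6.2,"ax":0,"ay":0,"az":0},{"jaw":0,"x":0,"y":3.1,"z":6.2,"ax":0,"ay":0,"az":0},{"jaw":0,"x":0,"y":0,"z":0,"ax":0,"ay":0,"az":0}]'; python3 st.py;python3 -m crank '[{"jaw":0,"x":0,"y":1.5,"z":4,"ax":0,"ay":0,"az":0},{"jaw":0,"x":0,"y":1,"z":4,"ax":0,"ay":0,"az":0},{"jaw":0,"x":0,"y":0.5,"z":2,"ax":0,"ay":0,"az":0},{"jaw":0,"x":0,"y":0,"z":0,"ax":0,"ay":0,"az":0}]'; python3 st.py
```

```text
t: 11.25
eef_pos: [0.5229, 0.1337, 0.107]
tool_rot: [-0.0, -0.057, 0.998, -0.0]
contact_force: [-0.3, 0.3, 0.2]
gripper_width: -0.002
11.25 [522.9 133.7 107. ] head -173.5 F [-0.3  0.3  0.2] w -0.002 q7 0.81
zaxis [-0.001 -0.    -1.   ] post in tool [ -0.6 -59.1   0. ]
t: 11.75
eef_pos: [0.5228, 0.1366, 0.0975]
tool_rot: [-0.0, -0.057, 0.998, -0.0]
contact_force: [0.5, -0.3, 0.3]
gripper_width: 0.002
11.75 [522.8 136.6  97.5] head -173.5 F [ 0.5 -0.3  0.3] w 0.002 q7 0.79
zaxis [-0. -0. -1.] post in tool [ -0.4 -62.   -0. ]
```

```bash
python3 -m crank '[{"jaw":0,"x":0,"y":0,"z":2,"ax":0,"ay":0,"az":0},{"jaw":0,"x":0,"y":0,"z":0,"ax":0,"ay":0,"az":0}]'; python3 -m crank '[{"jaw":0,"x":0,"y":0,"z":2,"ax":0,"ay":0,"az":0},{"jaw":0,"x":0,"y":0,"z":0,"ax":0,"ay":0,"az":0}]'
```

```text
t: 12.0
eef_pos: [0.5229, 0.1371, 0.0957]
tool_rot: [0.0, -0.057, 0.998, 0.0]
contact_force: [-0.4, -0.8, 1.1]
gripper_width: 0.001
t: 12.25
eef_pos: [0.5232, 0.1373, 0.0947]
tool_rot: [0.001, -0.057, 0.998, 0.0]
contact_force: [-2.3, -1.3, 11.9]
gripper_width: -0.002
```

```bash
python3 -m crank '[{"jaw":0,"x":0,"y":0,"z":2,"ax":0,"ay":0,"az":0},{"jaw":0,"x":0,"y":0,"z":0,"ax":0,"ay":0,"az":0}]'; python3 -m crank '[{"jaw":0,"x":0,"y":0,"z":1,"ax":0,"ay":0,"az":0},{"jaw":0,"x":0,"y":0,"z":0,"ax":0,"ay":0,"az":0},{"jaw":0,"x":0,"y":0,"z":0,"ax":0,"ay":0,"az":0}]'
```

```text
t: 12.5
eef_pos: [0.5241, 0.1377, 0.0942]
tool_rot: [0.001, -0.057, 0.998, -0.0]
contact_force: [-5.2, -2.9, 23.5]
gripper_width: 0.002
t: 12.88
eef_pos: [0.5247, 0.1379, 0.094]
tool_rot: [0.002, -0.057, 0.998, -0.0]
contact_force: [-5.9, -5.1, 30.0]
gripper_width: 0.0
```

The lever is at its hard stop: 30 N with only 0.2 mm more travel. The side force may have nudged the strap, so I'll lift clear and check.

```bash
python3 -m crank '[{"jaw":0,"x":0,"y":0,"z":-7,"ax":0,"ay":0,"az":0},{"jaw":0,"x":0,"y":0,"z":-50,"ax":0,"ay":0,"az":0},{"jaw":0,"x":0,"y":0,"z":-60,"ax":0,"ay":0,"az":0},{"jaw":0,"x":50,"y":0,"z":-20,"ax":0,"ay":0,"az":0},{"jaw":0,"x":60,"y":0,"z":0,"ax":0,"ay":0,"az":0},{"jaw":0,"x":0,"y":0,"z":0,"ax":0,"ay":0,"az":0},{"jaw":0,"x":0,"y":0,"z":0,"ax":0,"ay":0,"az":0}]'; python3 st.py
python3 - <<'E'
from h import *
snap('wrist','w5');snap('scene','s5');snap('top','t5')
a=cv2.imread('pics/s5.png')[140:270,290:450]; b=cv2.imread('pics/w5.png')
cv2.imwrite('pics/m5.png',np.hstack([cv2.resize(a,(400,325)),cv2.resize(b[:340],(400,325),interpolation=cv2.INTER_AREA)]))
for n in('s3','s5'):
    p,d,c=load(n); W=cloud(d,c)*1000
    post=np.array([530.2,75.1]);e=np.array([-.113,.9936]);nn=np.array([e[1],-e[0]])
    q=W[150:280,290:450].reshape(-1,3); s=(q[:,:2]-post)@e; l=(q[:,:2]-post)@nn
    k=(q[:,2]>54)&(q[:,2]<72)&(s<-25)&(s>-80)&(abs(l)<16)
    top=q[k&(q[:,2]>np.percentile(q[k,2],50))]
    print(n,'strap z',np.percentile(q[k,2],[50,80,95]).round(1),'slope lat/s',np.polyfit((top[:,:2]-post)@e,(top[:,:2]-post)@nn,1).round(3))
    k=(s>45)&(s<110)&(abs(l)<25)&(q[:,2]>60)&(q[:,2]<200)
    if k.sum(): f=np.polyfit(s[k],q[k,2],1); g=np.polyfit(s[k],l[k],1); print(' lever',k.sum(),'s',s[k].min().round(),s[k].max().round(),'z fit',f.round(2),'lat fit',g.round(3))
E
```

```text
t: 13.75
eef_pos: [0.4142, 0.124, 0.2279]
tool_rot: [0.001, -0.056, 0.998, -0.0]
contact_force: [0.0, 1.1, 0.3]
gripper_width: -0.0
13.75 [414.2 124.  227.9] head -173.5 F [0.  1.1 0.3] w -0.0 q7 1.02
zaxis [ 0.001 -0.    -1.   ] post in tool [-109.8  -61.7    0.2]
s3 strap z [67.9 69.2 70.3] slope lat/s [0.01 3.14]
 lever 100 s 45.0 66.0 z fit [  0.91 111.29] lat fit [0.024 3.27 ]
s5 strap z [63.8 64.9 65.9] slope lat/s [0.087 6.259]
 lever 171 s 45.0 102.0 z fit [4.000e-02 9.091e+01] lat fit [0.02 5.07]
```

View pics/m5.png

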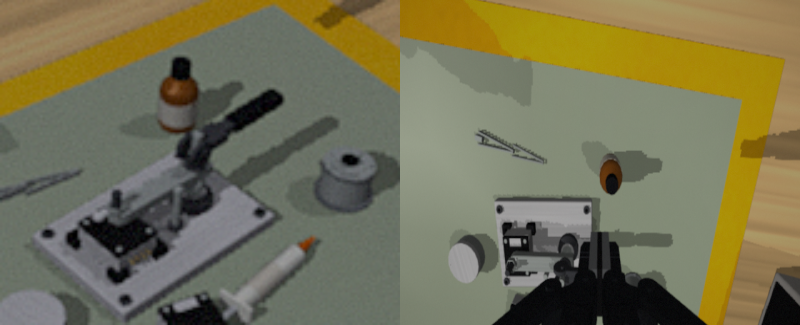

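Run:
```python
from h import *
post=np.array([530.2,75.1]);e=np.array([-.113,.9936]);n=np.array([e[1],-e[0]])
for f in('s3','s5','w3','w5','t5'):
    p,d,c=load(f); q=cloud(d,c).reshape(-1,3)*1000
    zt=69 if f[1]=='3' else 64.5
    s=(q[:,:2]-post)@e; l=(q[:,:2]-post)@n
    k=(abs(q[:,2]-zt)<3)&(s<-15)&(s>-82)&(abs(l)<25)
    ctr=[(a+7.5,((np.percentile(l[m],3)+np.percentile(l[m],97))/2).round(1),m.sum()) for a in range(-82,-15,15) for m in[k&(s>a)&(s<a+15)] if m.sum()>5]
    print(f,ctr)
    if f[0]=='s':
        # dark spindle top / nose tip in the image: highest points near r=90
        k=(q[:,2]>zt+8)&(q[:,2]<zt+30)&(s<-78)&(s>-102)&(abs(l)<20)
        print('  spindle',k.sum(),s[k].mean().round(1),l[k].mean().round(1),q[k,2].max().round(1))
a=[cv2.resize(cv2.imread(f'pics/{x}.png')[195:245,310:385],(390,260),interpolation=cv2.INTER_CUBIC) for x in('s3','s5')]
b=cv2.imread('pics/w3.png')[100:220,240:480];b2=cv2.imread('pics/w5.png')[190:310,70:310]
cv2.imwrite('pics/m6.png',np.vstack([np.hstack(a),np.hstack([cv2.resize(x,(390,195)) for x in(b,b2)])]))
```

```text
s3 [(-74.5, np.float64(2.6), np.int64(41)), (-59.5, np.float64(2.3), np.int64(46)), (-44.5, np.float64(2.7), np.int64(45)), (-29.5, np.float64(4.6), np.int64(54)), (-14.5, np.float64(1.7), np.int64(20))]
  spindle 23 -88.9 3.0 89.9
s5 [(-74.5, np.float64(0.9), np.int64(43)), (-59.5, np.float64(0.4), np.int64(44)), (-44.5, np.float64(1.3), np.int64(47)), (-29.5, np.float64(5.7), np.int64(58)), (-14.5, np.float64(1.8), np.int64(20))]
  spindle 25 -89.3 0.6 85.3
w3 [(-74.5, np.float64(-1.2), np.int64(256)), (-59.5, np.float64(-1.3), np.int64(254)), (-44.5, np.float64(-1.6), np.int64(260)), (-29.5, np.float64(-1.4), np.int64(256)), (-14.5, np.float64(-1.1), np.int64(116))]
w5 [(-74.5, np.float64(-3.6), np.int64(236)), (-59.5, np.float64(-2.5), np.int64(231)), (-44.5, np.float64(-2.3), np.int64(227)), (-29.5, np.float64(1.6), np.int64(272)), (-14.5, np.float64(-2.4), np.int64(75))]
t5 [(-74.5, np.float64(-0.3), np.int64(55)), (-59.5, np.float64(-0.0), np.int64(50)), (-44.5, np.float64(0.4), np.int64(55)), (-29.5, np.float64(5.1), np.int64(63)), (-14.5, np.float64(1.8), np.int64(24))]
```

View pics/m6.png

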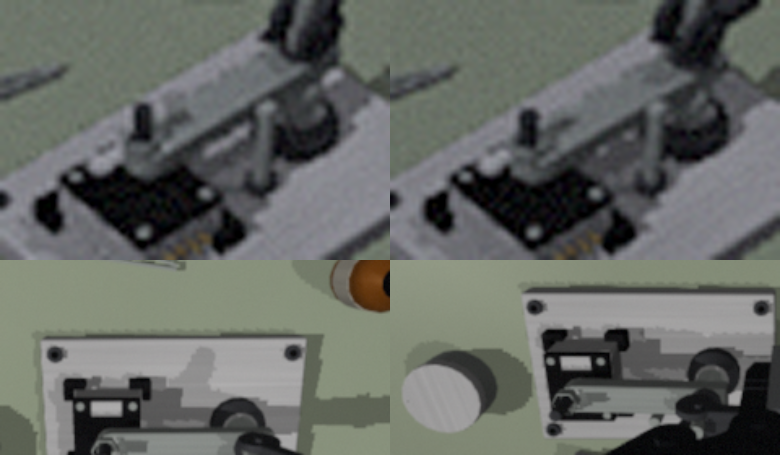

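The strap slipped back slightly: the nose reads about 2.4 mm (0.027 rad) off in both views. The lever is fully down at about 2.4°, and the strap has sunk 4–5 mm. The side force at the end of the press caused the slip. I'll push the strap gently back against its pin.

```bash
python3 -m crank '[{"jaw":0,"x":0,"y":-46,"z":0,"ax":0,"ay":0,"az":0},{"jaw":0,"x":0,"y":-46,"z":0,"ax":0,"ay":0,"az":0},{"jaw":0,"x":-20,"y":-45,"z":0,"ax":0,"ay":0,"az":0},{"jaw":0,"x":-50,"y":0,"z":0,"ax":0,"ay":0,"az":0},{"jaw":0,"x":0,"y":0,"z":50,"ax":0,"ay":0,"az":0},{"jaw":0,"x":0,"y":0,"z":50,"ax":0,"ay":0,"az":0},{"jaw":0,"x":0,"y":0,"z":45,"ax":0,"ay":0,"az":0},{"jaw":0,"x":0,"y":0,"z":23,"ax":0,"ay":0,"az":0},{"jaw":0,"x":0,"y":0,"z":0,"ax":0,"ay":0,"az":0},{"jaw":0,"x":0,"y":0,"z":0,"ax":0,"ay":0,"az":0}]'; python3 st.py
```

```text
t: 15.15
eef_pos: [0.4997, -0.0033, 0.0603]
tool_rot: [0.0, -0.057, 0.998, 0.0]
contact_force: [0.2, 0.1, 0.8]
gripper_width: -0.001
15.15 [499.7  -3.3  60.3] head -173.5 F [0.2 0.1 0.8] w -0.001 q7 1.0
zaxis [ 0.001  0.001 -1.   ] post in tool [-39.2  74.5   0.1]
```

```bash
python3 -m crank '[{"jaw":0,"x":-8,"y":0,"z":5.5,"ax":0,"ay":0,"az":0},{"jaw":0,"x":-7,"y":0,"z":0,"ax":0,"ay":0,"az":0},{"jaw":0,"x":0,"y":0,"z":0,"ax":0,"ay":0,"az":0}]'; python3 st.py
for i in 1; do python3 -m crank '[{"jaw":0,"x":-2,"y":0,"z":0,"ax":0,"ay":0,"az":0},{"jaw":0,"x":0,"y":0,"z":0,"ax":0,"ay":0,"az":0}]'; python3 -m crank '[{"jaw":0,"x":-2,"y":0,"z":0,"ax":0,"ay":0,"az":0},{"jaw":0,"x":0,"y":0,"z":0,"ax":0,"ay":0,"az":0}]'; done; python3 st.py
```

```text
t: 15.52
eef_pos: [0.5147, -0.002, 0.0547]
tool_rot: [0.001, -0.056, 0.998, 0.0]
contact_force: [0.2, -0.1, 0.8]
gripper_width: -0.001
15.525 [514.7  -2.   54.7] head -173.5 F [ 0.2 -0.1  0.8] w -0.001 q7 0.99
zaxis [ 0.001  0.    -1.   ] post in tool [-24.1  74.9   0. ]
t: 15.78
eef_pos: [0.5156, -0.002, 0.0543]
tool_rot: [0.0, -0.057, 0.998, -0.0]
contact_force: [-0.7, 0.1, -0.4]
gripper_width: 0.0
t: 16.02
eef_pos: [0.5162, -0.0021, 0.0539]
tool_rot: [-0.001, -0.057, 0.998, -0.0]
contact_force: [-5.2, -0.5, 2.3]
gripper_width: 0.004
16.025 [516.2  -2.1  53.9] head -173.5 F [-5.2 -0.5  2.3] w 0.004 q7 0.99
zaxis [-0.003 -0.001 -1.   ] post in tool [-22.6  75.1  -0.1]
```

```bash
python3 -m crank '[{"jaw":0,"x":-2,"y":0,"z":0,"ax":0,"ay":0,"az":0},{"jaw":0,"x":0,"y":0,"z":0,"ax":0,"ay":0,"az":0}]'; python3 -m crank '[{"jaw":0,"x":-2,"y":0,"z":0,"ax":0,"ay":0,"az":0},{"jaw":0,"x":0,"y":0,"z":0,"ax":0,"ay":0,"az":0}]'; python3 st.py
```

```text
t: 16.27
eef_pos: [0.5179, -0.0021, 0.0538]
tool_rot: [-0.002, -0.057, 0.998, -0.001]
contact_force: [-5.2, -1.2, 2.8]
gripper_width: -0.001
t: 16.52
eef_pos: [0.5184, -0.0022, 0.0536]
tool_rot: [-0.003, -0.057, 0.998, -0.001]
contact_force: [-9.9, -2.3, 8.4]
gripper_width: 0.003
16.525 [518.4  -2.2  53.6] head -173.5 F [-9.9 -2.3  8.4] w 0.003 q7 1.0
zaxis [-0.006 -0.003 -1.   ] post in tool [-20.4  75.4  -0.3]
```

```bash
python3 -m crank '[{"jaw":0,"x":-2,"y":0,"z":0,"ax":0,"ay":0,"az":0},{"jaw":0,"x":0,"y":0,"z":0,"ax":0,"ay":0,"az":0}]'; python3 -m crank '[{"jaw":0,"x":-2,"y":0,"z":0,"ax":0,"ay":0,"az":0},{"jaw":0,"x":0,"y":0,"z":0,"ax":0,"ay":0,"az":0},{"jaw":0,"x":0,"y":0,"z":0,"ax":0,"ay":0,"az":0}]'; python3 st.py
```

```text
t: 16.77
eef_pos: [0.5188, -0.0021, 0.0533]
tool_rot: [-0.004, -0.057, 0.998, -0.001]
contact_force: [-13.3, -2.4, 11.3]
gripper_width: 0.002
t: 17.15
eef_pos: [0.5192, -0.0022, 0.053]
tool_rot: [-0.006, -0.057, 0.998, -0.002]
contact_force: [-18.2, -3.7, 12.6]
gripper_width: 0.004
17.15 [519.2  -2.2  53. ] head -173.5 F [-18.2  -3.7  12.6] w 0.004 q7 1.0
zaxis [-0.012 -0.005 -1.   ] post in tool [-19.7  75.5  -0.5]
```

Stiff contact: 18 N with only 0.4 mm gained, at the same position as the first stop. I'll withdraw and compare with the earlier pictures.

```bash
python3 -m crank '[{"jaw":0,"x":10,"y":0,"z":0,"ax":0,"ay":0,"az":0},{"jaw":0,"x":20,"y":0,"z":0,"ax":0,"ay":0,"az":0},{"jaw":0,"x":0,"y":0,"z":-58,"ax":0,"ay":0,"az":0},{"jaw":0,"x":0,"y":0,"z":-58,"ax":0,"ay":0,"az":0},{"jaw":0,"x":0,"y":0,"z":-58,"ax":0,"ay":0,"az":0},{"jaw":0,"x":0,"y":0,"z":0,"ax":0,"ay":0,"az":0},{"jaw":0,"x":0,"y":0,"z":0,"ax":0,"ay":0,"az":0}]'; python3 st.py
python3 - <<'E'
from h import *
snap('scene','s7');snap('wrist','w7')
post=np.array([530.2,75.1]);e=np.array([-.113,.9936]);n=np.array([e[1],-e[0]])
for f in('s3','s5','s7','w3','w7'):
    p,d,c=load(f); q=cloud(d,c).reshape(-1,3)*1000
    zt=69 if f[1]=='3' else 64.5
    s=(q[:,:2]-post)@e; l=(q[:,:2]-post)@n
    k=(abs(q[:,2]-zt)<3)&(s<-15)&(s>-82)&(abs(l)<25)
    print(f,[(a+7.5,((np.percentile(l[m],3)+np.percentile(l[m],97))/2).round(1)) for a in range(-82,-30,15) for m in[k&(s>a)&(s<a+15)] if m.sum()>5])
    if f[0]=='s':
        k=(q[:,2]>zt+8)&(q[:,2]<zt+30)&(s<-78)&(s>-102)&(abs(l)<20)
        print('  spindle',k.sum(),s[k].mean().round(1),l[k].mean().round(1),q[k,2].max().round(1))
        k=(s>45)&(s<110)&(abs(l)<25)&(q[:,2]>75)&(q[:,2]<200); g=np.polyfit(s[k],q[k,2],1); print('  lever slope deg',np.degrees(np.arctan(g[0])).round(1))
cv2.imwrite('pics/m7.png',np.hstack([cv2.resize(cv2.imread(f'pics/{x}.png')[180:260,300:400],(400,320),interpolation=cv2.INTER_CUBIC) for x in('s3','s7')]))
E
```

```text
t: 18.02
eef_pos: [0.4958, -0.0046, 0.2281]
tool_rot: [0.001, -0.056, 0.998, -0.0]
contact_force: [-0.2, -0.2, -0.2]
gripper_width: 0.002
18.025 [495.8  -4.6 228.1] head -173.5 F [-0.2 -0.2 -0.2] w 0.002 q7 1.24
zaxis [ 0.001 -0.001 -1.   ] post in tool [-43.1  75.3  -0. ]
s3 [(-74.5, np.float64(2.6)), (-59.5, np.float64(2.3)), (-44.5, np.float64(2.7)), (-29.5, np.float64(4.6))]
  spindle 23 -88.9 3.0 89.9
  lever slope deg 42.3
s5 [(-74.5, np.float64(0.9)), (-59.5, np.float64(0.4)), (-44.5, np.float64(1.3)), (-29.5, np.float64(5.7))]
  spindle 25 -89.3 0.6 85.3
  lever slope deg 2.4
s7 [(-74.5, np.float64(2.7)), (-59.5, np.float64(2.5)), (-44.5, np.float64(2.5)), (-29.5, np.float64(6.1))]
  spindle 24 -89.3 3.1 86.2
  lever slope deg 3.2
w3 [(-74.5, np.float64(-1.2)), (-59.5, np.float64(-1.3)), (-44.5, np.float64(-1.6)), (-29.5, np.float64(-1.4))]
w7 [(-74.5, np.float64(-1.2)), (-59.5, np.float64(-0.9)), (-44.5, np.float64(-1.2)), (-29.5, np.float64(2.1))]
```

View pics/m7.png

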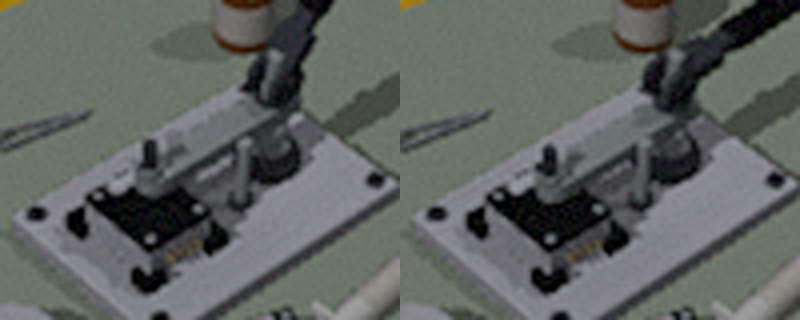

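The strap is back at its stop: the spindle offset reads 3.1 mm, against 3.0 mm at the stop before. The lever is at about 3° and the housing sits in its nest. Handing in.

```bash
python3 -c "
from station import ticket; print(ticket.hand_in())"
```

```text
the job is handed in; nothing more can be done
None
```

The housing is clamped and the job is handed in, at about 18 s of the 48 s allowed. One slip on the way had to be corrected.

- **Strap:** I swung it with the shut fingers, about 72 mm from the post, until it stopped on the pin. The force rose to about 10 N with almost no further motion.
- **Lever:** I then pressed it along its arc to a hard stop, about 30 N with only 0.2 mm more travel.
- **Slip:** That last press had some side force, and the strap slid back about 2.4 mm at the nose (0.027 rad). I pushed it back against the pin at up to 18 N, with the lever already down. The foot may therefore have rubbed slightly on the housing's top.

**Last checks:**
- The strap's spindle is 3.1 mm off the nominal line, against 3.0 mm when it was first at the stop; the wrist view agrees.
- The lever reads 3.2° above level; fully down is 3°.
- The strap has sunk about 4–5 mm.
- The housing is in its nest, and the bystanders in view look undisturbed. I did not measure where they ended up.
- The robot is clear of everything, with no contact force.

One reading disagreed: strap offsets taken near the post (about 30 mm out) read 2–3 mm higher than the rest. I put that down to the pin top showing in that height band once the strap had sunk, and did not use them.

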